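Put the calibration weights back in their case

TASK

Put the weight set back in its wooden case: stand each of the three knobbed weights upright in the round pocket of its size (largest weight in the largest pocket, smallest in the smallest) and lay the two-pronged lifting fork flat in the long groove. Set the weights down, do not drop them, and leave the hooked weight and the plain mounting post, which are not of the set, standing where they are.

Things in the scene. Friction and masses are not known exactly. Their poses are not given: they have to be found in the camera images.
- weight_500g_mid (a point): The largest weight of the set, 500 g: an upright polished steel cylinder with a neck and a round knob on top; 38 mm in diameter, 61 mm tall in all (plain cylinder the lower 41 mm, knob 28 mm wide). The point is on its axis, half-way up (30.5 mm above its underside); z is up. Loose, stands upright at the start.
- weight_200g_mid (a point): The middle-sized weight of the set, 200 g: an upright polished steel cylinder with a neck and a round knob on top; 28 mm in diameter, 46 mm tall in all (plain cylinder the lower 31 mm, knob 21 mm wide). The point is on its axis, half-way up (23 mm above its underside); z is up. Loose, stands upright at the start.
- weight_50g_mid (a point): The smallest weight of the set, 50 g: an upright polished steel cylinder with a neck and a round knob on top; 18 mm in diameter, 30 mm tall in all (plain cylinder the lower 20 mm, knob 13 mm wide). The point is on its axis, half-way up (15 mm above its underside); z is up. Loose, stands upright at the start.
- fork_mid (a point): The lifting fork of the set, lying flat, loose, 70 g: 190 mm long; pale wooden handle 120 mm long, 16 x 16 mm section, then a thin steel shank and a steel head of two prongs, 28 mm wide. The point is half-way along the whole length, at the balance point, 25 mm inside the shank end of the handle, 8 mm above the underside; x along the fork to the prongs, z up. Grip across the handle here.
- pocket_large (a point): The largest round pocket, for the 500 g weight: 54 mm across, 8 mm deep, felt floor, in a square wooden block 72 mm wide. Three such blocks in a row, 72.5 mm apart, in any order, in the fixed wooden case. The point is at the centre of the pocket's floor, 9 mm above the bench; block top and case rim are level, 17 mm above the bench. z up, y along the row, x across it away from the groove.
- pocket_medium (a point): The middle-sized round pocket, for the 200 g weight: 44 mm across, 8 mm deep, felt floor, in a square wooden block 72 mm wide. Three such blocks in a row, 72.5 mm apart, in any order, in the fixed wooden case. The point is at the centre of the pocket's floor, 9 mm above the bench; block top and case rim are level, 17 mm above the bench. z up, y along the row, x across it away from the groove.
- pocket_small (a point): The smallest round pocket, for the 50 g weight: 34 mm across, 8 mm deep, felt floor, in a square wooden block 72 mm wide. Three such blocks in a row, 72.5 mm apart, in any order, in the fixed wooden case. The point is at the centre of the pocket's floor, 9 mm above the bench; block top and case rim are level, 17 mm above the bench. z up, y along the row, x across it away from the groove.
- groove (a point): The long groove for the lifting fork, in the same case, parallel to the row of pockets on its robot side (57.5 mm between their middle lines): a flat channel 212 mm long, 32 mm wide, 3 mm deep, felt floor. The point is at the centre of its floor, 14 mm above the bench; y along the groove, x across it towards the pockets, z up. The fork may lie either way round.
- hooked_weight_mid (a point): A hooked weight, not of the set: a steel cylinder 25 mm in diameter and 34 mm tall with an open wire hook on top in place of a knob, 64 mm tall in all. Loose; it stays where it stands. The point is on its axis 30 mm above its underside; z is up.
- post_mid (a point): A steel mounting post of the optical bench, not of the set: a plain cylinder 25 mm in diameter, 50 mm tall, with a foot flange 32 mm wide, a dark ring near the top and a threaded hole in its flat top; no neck or knob. Loose; it stays where it stands. The point is on its axis 25 mm above its underside; z is up.

How it is judged:
By the outcome, as a careful person would: the job done as asked, in the order asked, and still so for the second after the job is handed in, with the robot touching nothing.
It also fails if it takes over 115 s, if anything falls off the work surface, if the arm or the gripper's body presses on something with over 40 N, if the wrist force passes 120 N, or if a joint passes its speed limit or range.

ROBOT

A 6-joint arm with a two-finger parallel gripper is mounted at the origin on the work surface. World frame = base frame: x ahead of the robot, y to its left, z up, the work surface at z = 0. Lengths are in mm, angles in degrees, forces in N, time in s.
With the tool pointing down it reaches from about 350 to 850 mm from the base axis. Payload 8.1 kg.
Tool frame: the origin (TCP) lies midway between the tips of the shut fingers; the grasp point (between the pads) lies 19 mm behind it; x points along the fingers, y is the direction in which the jaws open and shut, and the axes are right-handed (so a half turn about x gives the same grasp; the last joint's range is limited). The gripper opens to 85 mm and grips with 20 to 120 N. Pads are 22 mm wide; open, the fingers measure 114 mm over their backs; the gripper's body (76 mm by 85 mm) begins 54 mm behind the grasp point. The pads swing forward as they close: fully open they stand 13 mm farther back than shut.
Start: joints at [-77.2, 7.471, 85.268, -0, 87.261, -4.893], TCP at [182.37, -571.618, 231.292] pointing down, gripper open.
Joint ranges: [-169.43, 169.43], [-51.17, 129.36], [1.28, 143.12], [-76.62, 256.62], [0, 156.53], [-152.29, 152.29]. Speed limits (degrees/s): [136.94, 136.94, 159.86, 180, 180, 180].

INTERFACE

Orientations are given as [roll, pitch, yaw] about the fixed x, y, z axes, in that order (R = Rz(yaw) Ry(pitch) Rx(roll)).
In Python, from bench import r gives the robot as it stands.
- The arm moves only by the tool move_arm, never from a script. Its argument "deltas" is a list of rows, each a list of 2 entries, a list of its own where there are three numbers: the shift along the tool's x, y, z in mm, then the turn about the tool's x in degrees. A call has 1 to 12 rows; each row is the pose to reach, as a shift and turn from the pose measured when the call began, along the tool's axes at that moment; what a row does not reach only later rows make up. A row lasts 1/8 s, in which the tool goes at most 62.5 mm and 10.7 degrees, less where a joint would pass 70% of its speed; a pose out of reach is approached as far as the arm can. A call with a gripper value outside its range is refused whole. "jaw" is the opening, from -1 (shut) to 1 (fully open), set as the call begins (left out, the last holds). The fingers move at their own pace and stop on an object; "squeeze" is the grip in N (left out, the last holds). Time passes only in rows, so rows that repeat a pose let the fingers close. It gives the time, the measured TCP pose, the force and the opening at its end, in the units of the state.
- r.sense(): the state, without advancing time (a new reading comes with each control period).
- r.snapshot(name): name is "scene" or "top" or "wrist"; returns (picture, depth): 480x640x3 uint8, red, green, blue; 480x640 float32, mm along the optical axis (not along the pixel's ray), 0 where there is no reading.
- r.get_calibration(name): a dict with "fovy" (degrees; the focal length in pixels is half the picture's height over the tangent of half this angle, whatever the lens; pixels are square), "cx", "cy" (the principal point, pixels), "k1" (the pictures are not rectified: a ray, as slopes to the right and down, at radius r is drawn at 1 + k1 r^2 times it, then the intrinsics apply), "position" and "attitude" of the camera in the world; the wrist camera has in their place "tool_from_camera" (4x4, takes a point from camera to tool coordinates, whose origin is the TCP and whose axes are the tool frame's). Camera axes: x right, y down, z forward; pixel columns grow to the right and rows downward; lengths in mm; the calibration is good to about 2 mm. A picture is of the moment at which its call begins: read the wrist's pose just before it. get_calibration takes no time and is no camera call.
- r.hand_in(): hands the job in, once; it reports no verdict.
The state is a dict: "time": time; "joint_pos": joint angles; "qd": joint speeds; "joint_efforts": joint torques, N m; "tool_pos": TCP position; "tcp_rot": TCP orientation; "ft_force": force on the tool from outside, world axes, zero at the start; "wrist_torque": the same for the moment, N m; "finger_gap": finger opening in mm.
Only numpy, scipy, OpenCV 4.12 (cv2) and the standard library are available. Lean on these libraries where they do the work, as an engineer would, in place of code of your own. Each camera call takes 0.05 s, during which the arm holds its last target. There are 200 camera calls.

## Working session

There is one attempt and no reset: what is moved stays moved. The work goes in short steps, Python scripts to look and compute and a tool call to move; the robot and the scene stay as the last step left them, time stands still between calls to the robot, and variables do not carry over. Pictures are saved under pics/ and viewed, about 12 in all and at most 16, crops included, and the job is handed in when it is done.

Besides the shell and the picture viewer there is one more tool, called after "Call:" as name([rows], argument=value, ...), one row to a line, values as JSON. move_arm: Moves the arm, as the interface text tells. Its arguments: {"type":"object","properties":{"deltas":{"type":"array","items":{"type":"array"}},"jaw":{"type":"number"},"squeeze":{"type":"number"}},"required":["deltas"]}

```bash
ls; mkdir -p pics; python3 - <<'E'
from bench import r
import cv2
print(r.sense())
for n in("scene","top","wrist"):
    print(n,r.get_calibration(n))
    p,d=r.snapshot(n); cv2.imwrite(f"pics/{n}0.png",p[:,:,::-1])
E
```

```text
pics
{'time': 0.0, 'joint_pos': array([-7.72013946e+01,  7.51568867e+00,  8.53299640e+01, -1.91162119e-03,
        8.72616391e+01, -4.89254940e+00]), 'qd': array([ 0.00979832, -0.00043552, -0.03754392, -0.01793637, -0.10513089,
       -0.04217636]), 'joint_efforts': array([-3.78418787e-03, -5.69405615e+01, -5.00557244e+01, -3.72476607e-04,
        1.43785664e-02, -3.82271980e-05]), 'tool_pos': array([ 182.22255823, -571.07543341,  230.23182126]), 'tcp_rot': array([-93.87307379,  89.8926913 , 103.81817416]), 'ft_force': array([ 0.84932206,  0.21133239, -0.47858285]), 'wrist_torque': array([-0.01393685,  0.01182685, -0.00290661]), 'finger_gap': 85.66951864687015}
scene {'fovy': 44.71628631243921, 'cx': 323.51285053778565, 'cy': 243.77963994170273, 'k1': -0.10324102366622598, 'position': array([1091.28909255, -507.27330111,  743.66609406]), 'attitude': array([-132.72380145,   -0.73382404,   46.21245683])}
top {'fovy': 53.8379936019288, 'cx': 306.3184605627543, 'cy': 237.32298813492434, 'k1': -0.12320321933442858, 'position': array([ 504.11872399,   21.3044986 , 1023.28754463]), 'attitude': array([-1.76494481e+02, -3.05724191e-02, -8.85396868e+01])}
wrist {'fovy': 64.70121596354728, 'cx': 315.36581987140005, 'cy': 238.06081339999557, 'k1': -0.02402563206989281, 'tool_from_camera': array([[ 1.38350204e-04, -2.89346225e-01,  9.57224500e-01,
        -1.42922457e+02],
       [ 9.99999795e-01, -5.57988427e-04, -3.13199277e-04,
         5.37943964e-01],
       [ 6.24743222e-04,  9.57224347e-01,  2.89346089e-01,
        -7.26214556e+01],
       [ 0.00000000e+00,  0.00000000e+00,  0.00000000e+00,
         1.00000000e+00]])}
```

View pics/top0.png

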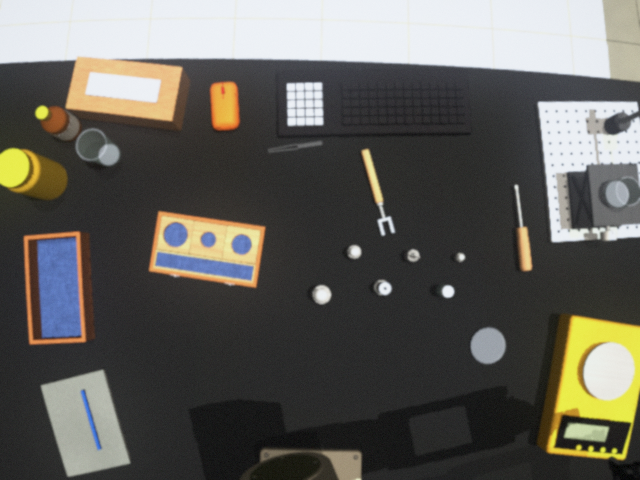

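View pics/scene0.png

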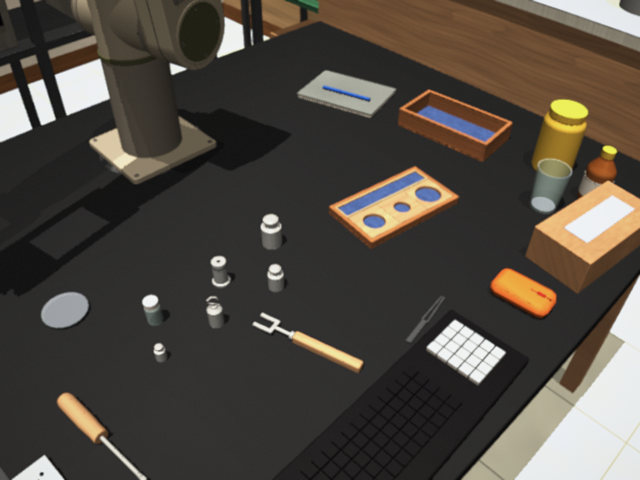

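```bash
cat > h.py <<'E'
import numpy as np, cv2
from bench import r
from scipy.spatial.transform import Rotation as Ro
def rot(a): return Ro.from_euler('xyz',a,degrees=True).as_matrix()
def cam(n,s=None):
    c=r.get_calibration(n); f=240/np.tan(np.radians(c['fovy']/2))
    if n=='wrist':
        s=s or r.sense(); R=rot(s['tcp_rot']); T=c['tool_from_camera']
        return c,f,R@T[:3,:3],s['tool_pos']+R@T[:3,3]
    return c,f,rot(c['attitude']),np.array(c['position'])
def toplane(C,px,z):
    c,f,R,p=C; px=np.atleast_2d(np.float64(px))
    K=np.array([[f,0,c['cx']],[0,f,c['cy']],[0,0,1.]])
    u=cv2.undistortPoints(px.reshape(-1,1,2),K,np.array([c['k1'],0,0,0.]))[:,0]
    d=np.c_[u,np.ones(len(u))]@R.T
    return (p+d*((z-p[2])/d[:,2])[:,None])
def project(C,X):
    c,f,R,p=C; X=np.atleast_2d(X); q=(X-p)@R; u=q[:,:2]/q[:,2:]
    return u*(1+c['k1']*(u**2).sum(1,keepdims=True))*f+[c['cx'],c['cy']]
def snap(n):
    s=r.sense(); C=cam(n,s); p,d=r.snapshot(n); return C,p,d
def save(p,name,box=None,k=1):
    if box: p=p[box[1]:box[3],box[0]:box[2]]
    cv2.imwrite('pics/'+name,cv2.resize(p[:,:,::-1],None,fx=k,fy=k,interpolation=cv2.INTER_CUBIC))
def go(xyz,jaw_deg=None,s=None):
    "tool-frame shift and turn to bring TCP to xyz with jaw line (tool y) along world angle jaw_deg (mod 180)"
    s=s or r.sense(); R=rot(s['tcp_rot']); d=R.T@(np.array(xyz)-s['tool_pos'])
    t=0
    if jaw_deg is not None:
        a=np.degrees(np.arctan2(R[1,1],R[0,1])); t=-((jaw_deg-a+90)%180-90)  # tool x is down
    q6=s['joint_pos'][5]
    print('delta',d.round(1),'turn',round(t,1),'q6',round(q6,1),'pos',s['tool_pos'].round(1))
def mask(p,what):
    h=cv2.cvtColor(p,cv2.COLOR_RGB2HSV)
    lo,hi={'blue':((100,80,40),(125,255,255)),'wood':((8,60,90),(30,255,255)),'bright':((0,0,90),(180,70,255))}[what]
    return cv2.inRange(h,lo,hi)
def blobs(m,amin=20):
    n,l,st,ce=cv2.connectedComponentsWithStats(m); return [(ce[i].round(1),st[i]) for i in range(1,n) if st[i,4]>=amin]
E
python3 - <<'E'
from h import *
C,p,d=snap('top')
s=r.sense();print(rot(s['tcp_rot']).round(2))
m=mask(p,'blue')
for c,st in blobs(m,60):
    if 150<c[0]<265: print('blue',c,st,toplane(C,c,9 if st[4]<800 else 14).round(1))
m=mask(p,'bright')
for c,st in blobs(m,15):
    if 300<c[0]<475 and 235<c[1]<310: print('met',c,st,toplane(C,c,30).round(1), 1)
m=mask(p,'wood')
for c,st in blobs(m,60):
    if 340<c[0]<400 and 140<c[1]<215:
        l=cv2.connectedComponents(m)[1]; q=np.argwhere(l==l[int(c[1]),int(c[0])])[:,::-1]
        w=toplane(C,q,12); v=np.linalg.svd(w[:,:2]-w[:,:2].mean(0),full_matrices=False)[2][0]; t=(w[:,:2]-w[:,:2].mean(0))@v
        print('handle',c,st,w.mean(0).round(1),v,np.ptp(t))
save(p,'topcrop.png',(300,225,480,315),4)
E
```

```text
[[-0.    0.3  -0.95]
 [ 0.   -0.95 -0.3 ]
 [-1.   -0.   -0.  ]]
blue [175.2 234.3] [165 223  21  23 374] [[565.6 307.1   9. ]]
blue [208.  239.1] [202 233  13  13 126] [[557.  234.6   9. ]]
blue [241.2 244.2] [233 236  18  18 242] [[547.8 162.1   9. ]]
blue [204.1 265.7] [ 157  253   95   26 1171] [[499.4 239.9  14. ]]
met [354.3 251.4] [348 245  14  14 163] [[537.9 -79.4  30. ]] 1
met [413.  255.1] [407 249  13  13 139] [[ 533.1 -204.1   30. ]] 1
met [460.7 256.8] [457 253   9   9  67] [[ 531.8 -307.4   30. ]] 1
met [383.3 287.2] [374 279  18  17 207] [[ 464.1 -142.1   30. ]] 1
met [321.7 294.2] [312 285  20  20 303] [[446.5 -12.9  30. ]] 1
met [447.5 291. ] [441 285  14  13 154] [[ 458.7 -279.5   30. ]] 1
handle [371.9 175.3] [361 148  23  56 520] [ 704.8 -116.6   12. ] [-0.95824465 -0.28594961] 122.2425057253043
```

View pics/topcrop.png

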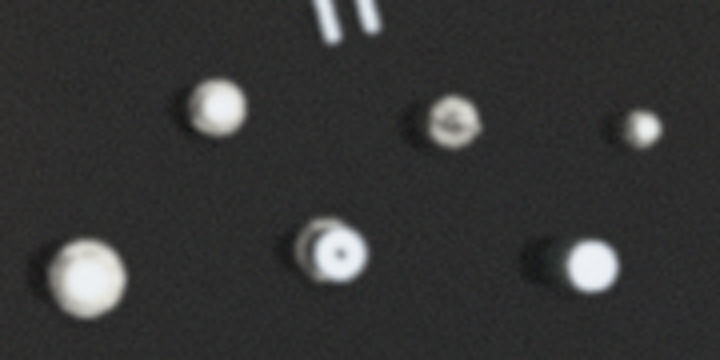

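```bash
python3 - <<'E'
from h import *
go([446,-13,180],-7)
E
```

```text
delta [  51.2 -451.7 -420.9] turn -65.3 q6 -4.9 pos [ 182.3 -571.3  230.6]
```

Call:
move_arm([
  [[51,-452,-421],-65.3],
  [[51,-452,-421],-65.3],
  [[51,-452,-421],-65.3],
  [[51,-452,-421],-65.3],
  [[51,-452,-421],-65.3],
  [[51,-452,-421],-65.3],
  [[51,-452,-421],-65.3],
  [[51,-452,-421],-65.3],
  [[51,-452,-421],-65.3],
  [[51,-452,-421],-65.3],
  [[51,-452,-421],-65.3],
  [[51,-452,-421],-65.3],
], jaw=0.6)

```text
time: 1.7
tool_pos: [445.7, -12.7, 180.0]
tcp_rot: [-116.6, 89.9, 146.5]
ft_force: [0.0, 1.6, -0.2]
finger_gap: 68.4
```

```bash
python3 - <<'E'
from h import *
C,p,d=snap('wrist'); save(p,'w1.png')
print(r.sense()['tool_pos'],r.sense()['tcp_rot'],r.sense()['finger_gap'])
m=mask(p,'bright')
for c,st in blobs(m,300): print(c,st,toplane(C,c,30).round(1))
print('expected', project(C,[[446,-13,0],[446,-13,61]]))
E
```

```text
[445.69677386 -13.33488654 180.11447153] [-131.51199943   89.94517448  131.46387785] 68.24702584757297
[137.2  19.8] [  44    0  181   46 7141] [[338.9 144.5  30. ]]
[342.9 218.8] [     0      0    640    438 198957] [[466.5 -14.9  30. ]]
[133.3 439.6] [ 100  389   64   91 3785] [[ 241.2 -210.7   30. ]]
[494.6 444.2] [ 467  389   64   91 3189] [[ 591.6 -258.8   30. ]]
expected [[316.96326793 211.25244901]
 [317.20079196 230.03178493]]
```

View pics/w1.png

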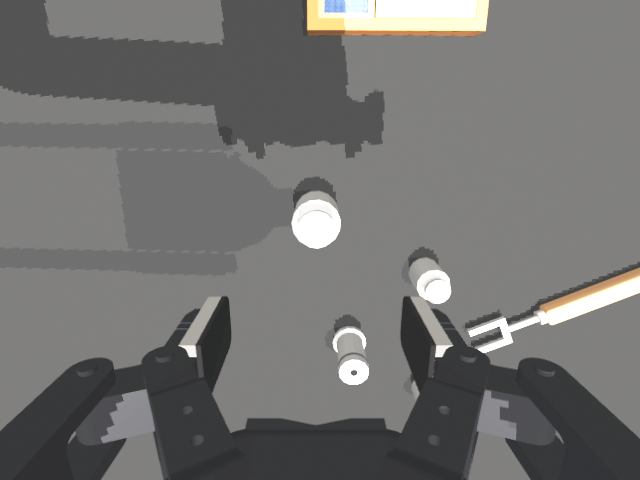

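Call:
move_arm([
  [[60,0,0],0],
  [[120,0,0],0],
  [[150,0,0],0],
  [[169,0,0],0],
  [[169,0,0],0],
  [[169,0,0],0],
])

```text
time: 2.5
tool_pos: [446.2, -14.3, 12.2]
tcp_rot: [128.2, 90.0, 31.0]
ft_force: [0.8, 0.4, -0.1]
finger_gap: 68.2
```

Call:
move_arm([
  [[0,0,0],0],
  [[0,0,0],0],
  [[0,0,0],0],
  [[0,0,0],0],
  [[0,0,0],0],
  [[0,0,0],0],
], jaw=-1, squeeze=40)

```text
time: 3.25
tool_pos: [447.3, -14.6, 13.7]
tcp_rot: [88.3, 89.8, -8.8]
ft_force: [-3.6, -1.3, 7.0]
finger_gap: 37.2
```

```bash
python3 - <<'E'
from h import *
C,p,d=snap('wrist'); save(p,'w2.png')
print(r.sense()['tool_pos'],r.sense()['ft_force'],r.sense()['finger_gap'])
go([565.6,307.1,150],-7)
E
```

```text
[447.2966423  -14.65041658  13.70725544] [-2.46282058 -1.77583129  7.65826395] 36.85191584980772
delta [-136.1   77.9 -333.9] turn -0.1 q6 -1.3 pos [447.3 -14.7  13.7]
```

View pics/w2.png

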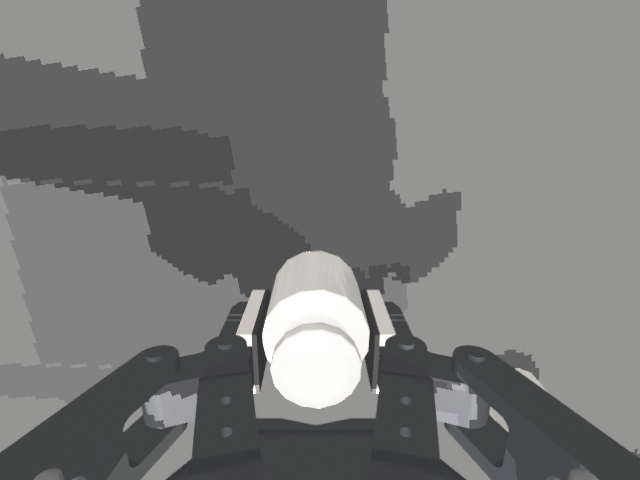

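Call:
move_arm([
  [[-40,0,0],0],
  [[-80,2,-10],0],
  [[-100,15,-60],0],
  [[-100,28,-120],0],
  [[-100,41,-180],0],
  [[-100,54,-240],0],
  [[-100,66,-290],0],
  [[-100,74,-320],0],
  [[-100,78,-334],0],
  [[-100,78,-334],0],
  [[-100,78,-334],0],
])

```text
time: 4.68
tool_pos: [565.4, 305.9, 113.5]
tcp_rot: [60.1, 89.9, -37.1]
ft_force: [-0.2, -0.3, -4.4]
finger_gap: 37.0
```

```bash
python3 - <<'E'
from h import *
C,p,d=snap('wrist'); save(p,'w3.png')
print(r.sense()['tool_pos'],r.sense()['ft_force'],r.sense()['finger_gap'])
m=mask(p,'blue')
for c,st in blobs(m,200): print(c,st,toplane(C,c,9).round(1),toplane(C,c,14).round(1))
E
```

```text
[565.47929173 305.82195689 113.6922139 ] [-0.3115214   0.08718506 -4.89578693] 36.76509851715252
[212.4 202. ] [200 193  27  25 301] [[499.7 337.3   9. ]] [[501.2 338.2  14. ]]
[307.7 213.3] [283 202  50  29 753] [[561.5 321.7   9. ]] [[561.8 322.9  14. ]]
[226.6 240.9] [203 214  48  48 861] [[503.9 309.5   9. ]] [[505.3 310.9  14. ]]
[222.3 297.6] [214 284  18  27 213] [[492.6 268.    9. ]] [[494.2 270.2  14. ]]
```

View pics/w3.png

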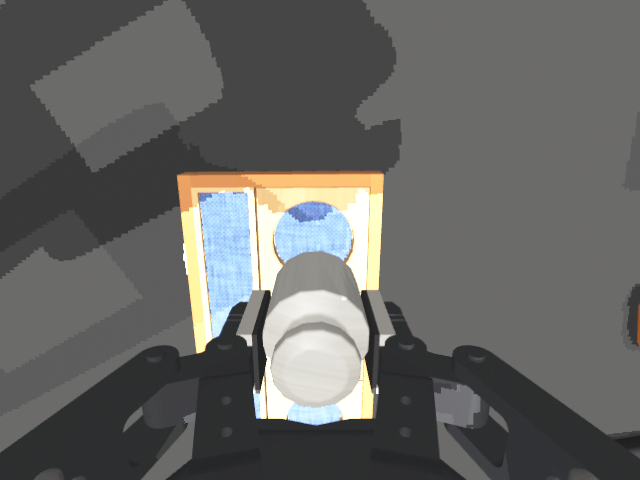

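```bash
python3 - <<'E'
from h import *
s=r.sense();C=cam('wrist',s)
for q in ([274,238],[353,238],[313.5,201.5],[383,174],[180,176],[383,240],[362,300]): print(q,toplane(C,q,17).round(1))
L=np.array([565.6,307.1,17]); th=np.radians(np.arange(0,360,45))
print(project(C,L+27*np.c_[np.cos(th),np.sin(th),0*th]).round(0))
a=s['tcp_rot'];R=rot(a);print(np.degrees(np.arctan2(R[1,1],R[0,1])))
E
```

```text
[274, 238] [[537.8 309.7  17. ]]
[353, 238] [[589.6 303.1  17. ]]
[313.5, 201.5] [[566.8 330.7  17. ]]
[383, 174] [[612.4 342.6  17. ]]
[180, 176] [[485.3 357.6  17. ]]
[383, 240] [[609.2 299.2  17. ]]
[362, 300] [[591.4 257.4  17. ]]
[[357. 232.]
 [342. 205.]
 [311. 196.]
 [283. 212.]
 [276. 242.]
 [292. 267.]
 [321. 274.]
 [348. 260.]]
-7.171782035428159
```

Call:
move_arm([
  [[30,-1,0],0],
  [[60,-1,0],0],
  [[75,-1,0],0],
  [[83,-1,0],0],
  [[87,-1,0],0],
  [[89,-1,0],0],
  [[90,-1,0],0],
  [[90.5,-1,0],0],
  [[90.5,-1,0],0],
])

```text
time: 5.85
tool_pos: [564.8, 305.9, 23.4]
tcp_rot: [74.5, 89.9, -22.7]
ft_force: [-0.2, -0.2, -5.2]
finger_gap: 36.7
```

Call:
move_arm([
  [[0.4,0,0],0],
  [[0.8,0,0],0],
  [[1,0,0],0],
  [[1,0,0],0],
])

```text
time: 6.35
tool_pos: [564.9, 306.0, 22.8]
tcp_rot: [78.0, 89.9, -19.2]
ft_force: [-1.8, -0.5, 0.5]
finger_gap: 36.8
```

Contact is made (the force has gone from −5 to about 0). Release and rise, then head for the 200 g weight.

Call:
move_arm([
  [[0,0,0],0],
  [[0,0,0],0],
  [[0,0,0],0],
  [[-20,0,0],0],
  [[-60,0,0],0],
  [[-110,0,0],0],
  [[-150,0,0],0],
  [[-150,0,0],0],
], jaw=0.35)

```text
time: 7.35
tool_pos: [567.5, 307.5, 180.2]
tcp_rot: [112.9, 89.3, 15.8]
ft_force: [-0.1, 0.8, 0.5]
finger_gap: 57.6
```

```bash
python3 - <<'E'
from h import *
C,p,d=snap('wrist'); save(p,'w4.png')
go([538,-79.4,150],-7)
E
```

```text
delta [ 26.2  20.  386.9] turn -0.2 q6 31.1 pos [566.2 306.9 177.1]
```

View pics/w4.png

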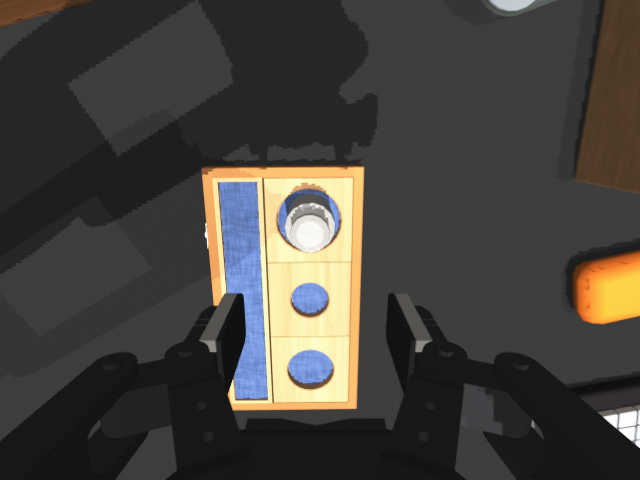

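Call:
move_arm([
  [[10,3,50],0],
  [[15,6,110],0],
  [[15,9,170],0],
  [[15,12,230],0],
  [[15,15,290],0],
  [[15,18,345],0],
  [[26,20,378],0],
  [[60,20,387],0],
  [[80,20,387],0],
  [[80,20,387],0],
  [[80,20,387],0],
])

```text
time: 8.78
tool_pos: [538.6, -79.3, 96.8]
tcp_rot: [108.5, 89.5, 11.3]
ft_force: [-0.2, -0.1, 0.5]
finger_gap: 58.0
```

```bash
python3 - <<'E'
from h import *
C,p,d=snap('wrist'); save(p,'w5.png')
go([538,-79.4,11],-7)
print(project(C,[[538,-79.4,0],[538,-79.4,46]]))
E
```

```text
delta [86.3 -1.9  0.4] turn -0.1 q6 -6.8 pos [539.1 -79.3  97.3]
[[314.50955193 239.25706362]
 [315.00666028 263.68837958]]
```

View pics/w5.png

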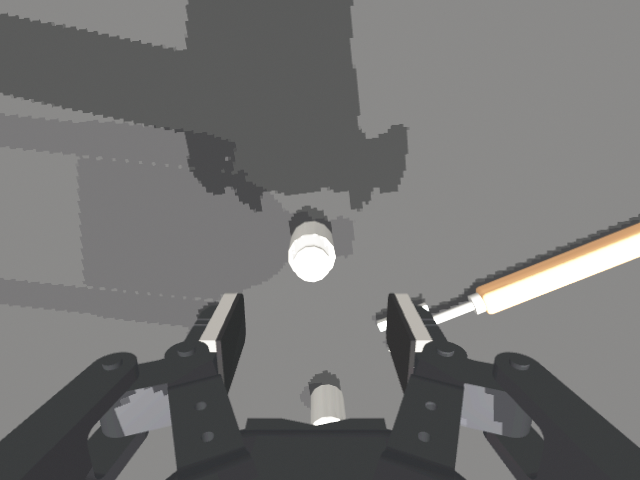

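Call:
move_arm([
  [[50,-2,0],0],
  [[75,-2,0],0],
  [[86,-2,0],0],
  [[86,-2,0],0],
  [[86,-2,0],0],
])

```text
time: 9.45
tool_pos: [539.4, -79.2, 13.1]
tcp_rot: [100.5, 89.3, 3.4]
ft_force: [-0.4, 1.1, 0.0]
finger_gap: 57.6
```

Call:
move_arm([
  [[0,0,0],0],
  [[0,0,0],0],
  [[0,0,0],0],
  [[0,0,0],0],
  [[0,0,0],0],
  [[0,0,0],0],
], jaw=-1, squeeze=30)

```text
time: 10.2
tool_pos: [540.5, -79.5, 14.6]
tcp_rot: [97.9, 89.2, 0.8]
ft_force: [-2.1, 0.4, 7.4]
finger_gap: 26.7
```

```bash
python3 - <<'E'
from h import *
go([546.8,161,113],-7); print(r.sense()['finger_gap'],r.sense()['ft_force'])
E
```

```text
delta [ -98.3  -22.2 -239.6] turn -0.1 q6 -6.9 pos [540.5 -79.5  14.6]
26.6781198461591 [-2.05910518  0.39084243  7.38841597]
```

Call:
move_arm([
  [[-40,0,0],0],
  [[-80,-2,-20],0],
  [[-98,-7,-75],0],
  [[-98,-12,-130],0],
  [[-98,-17,-180],0],
  [[-98,-21,-220],0],
  [[-98,-22,-240],0],
  [[-98,-22,-240],0],
  [[-98,-22,-240],0],
])

```text
time: 11.32
tool_pos: [547.0, 160.4, 112.6]
tcp_rot: [95.5, 89.2, -1.7]
ft_force: [-0.1, -0.1, -1.3]
finger_gap: 26.6
```

```bash
python3 - <<'E'
from h import *
C,p,d=snap('wrist'); save(p,'w6.png')
go([546.8,161,23.6],-7);print(r.sense()['finger_gap'],r.sense()['tcp_rot'])
th=np.radians(np.arange(0,360,90))
print(project(C,np.array([546.8,161,17])+22*np.c_[np.cos(th),np.sin(th),0*th]).round(0))
E
```

```text
delta [89.  -1.6 -0.6] turn -0.2 q6 18.5 pos [547.  160.2 112.6]
26.65757752583834 [96.20379374 89.19923545 -0.99255789]
[[347. 234.]
 [310. 206.]
 [281. 243.]
 [318. 269.]]
```

View pics/w6.png

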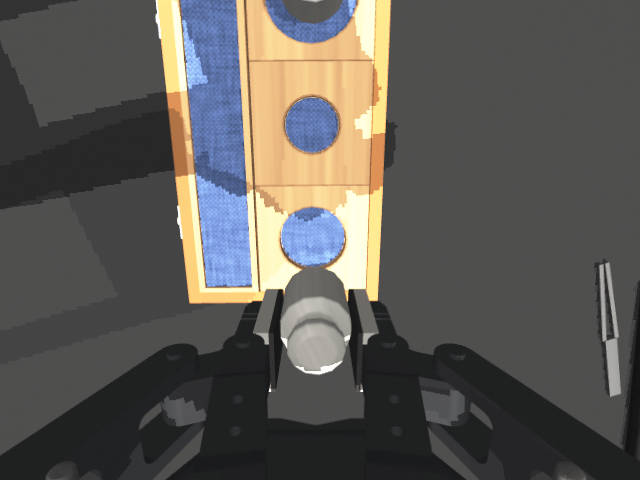

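Call:
move_arm([
  [[35,-1,0],0],
  [[65,-1,0],0],
  [[78,-1,0],0],
  [[84,-1,0],0],
  [[87,-1,0],0],
  [[88,-1,0],0],
  [[88.5,-1,0],0],
  [[89,-1,0],0],
  [[89.5,-1,0],0],
  [[89.5,-1,0],0],
])

```text
time: 12.62
tool_pos: [547.6, 160.4, 23.6]
tcp_rot: [96.6, 89.2, -0.5]
ft_force: [-2.0, -0.2, 3.6]
finger_gap: 26.6
```

Call:
move_arm([
  [[0,0,0],0],
  [[0,0,0],0],
  [[0,0,0],0],
  [[-20,0,0],0],
  [[-60,0,0],0],
  [[-100,0,0],0],
  [[-130,0,0],0],
  [[-130,0,0],0],
  [[-130,0,0],0],
], jaw=0.1)

```text
time: 13.75
tool_pos: [545.6, 160.4, 153.9]
tcp_rot: [96.8, 89.2, -0.4]
ft_force: [0.4, -0.5, -0.4]
finger_gap: 47.0
```

```bash
python3 - <<'E'
from h import *
go([531.8,-307.4,100],-7);print(r.sense()['finger_gap'],r.sense()['tcp_rot'])
E
```

```text
delta [ 53.7  44.1 465.9] turn -0.2 q6 18.6 pos [545.6 160.4 153.9]
46.984687901446925 [96.84044326 89.15082198 -0.35158656]
```

Call:
move_arm([
  [[0,5,55],0],
  [[0,11,115],0],
  [[0,17,175],0],
  [[0,23,235],0],
  [[0,28,295],0],
  [[0,34,355],0],
  [[0,40,415],0],
  [[15,43,455],0],
  [[50,44,468],0],
  [[55,44,469],0],
  [[55,44,469],0],
  [[55,44,469],0],
])

```text
time: 15.25
tool_pos: [532.3, -309.9, 100.2]
tcp_rot: [93.8, 89.1, -3.3]
ft_force: [-0.3, -0.1, 1.0]
finger_gap: 47.0
```

```bash
python3 - <<'E'
from h import *
C,p,d=snap('wrist'); save(p,'w7.png')
go([531.8,-310,10],-7)
print(project(C,[[532,-310,0],[532,-310,30]]))
m=mask(p,'bright');m=cv2.inRange(p,(170,170,170),(255,255,255))
for c,st in blobs(m,60):
    if 250<c[0]<380: print(c,st,toplane(C,c,15).round(1),toplane(C,c,26).round(1))
E
```

```text
delta [90.4 -2.2  0.1] turn -0.1 q6 -28.3 pos [ 532.4 -310.1  100.4]
[[313.73751415 237.41595287]
 [314.34912357 251.882725  ]]
[286.9  58.4] [ 263   32   49   53 1979] [[ 530.7 -201.2   15. ]] [[ 531.  -202.9   26. ]]
[310.9 246. ] [297 227  29  36 746] [[ 529.9 -310.9   15. ]] [[ 530.3 -307.4   26. ]]
[375.6 415.3] [361 412  25   7  93] [[ 560.5 -447.6   15. ]] [[ 559.4 -437.5   26. ]]
```

View pics/w7.png

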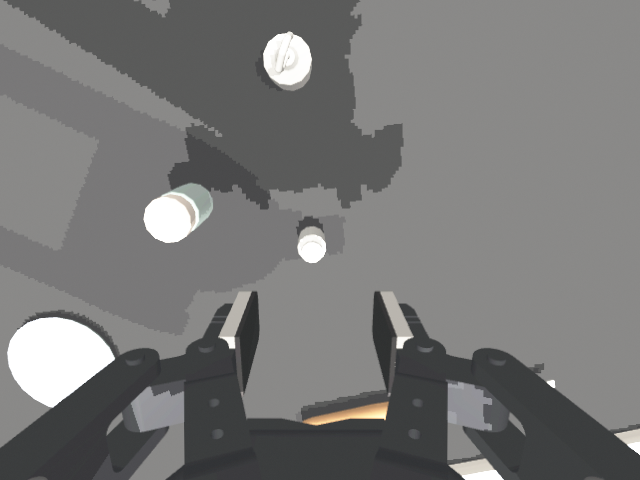

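Call:
move_arm([
  [[50,-2,0],0],
  [[78,-2,0],0],
  [[90,-2,0],0],
  [[91,-2,0],0],
  [[91,-2,0],0],
  [[91,-2,0],0],
])

```text
time: 16.05
tool_pos: [533.0, -310.7, 11.1]
tcp_rot: [88.6, 88.9, -8.6]
ft_force: [-0.4, -0.3, 0.3]
finger_gap: 46.6
```

Call:
move_arm([
  [[0,0,0],0],
  [[0,0,0],0],
  [[0,0,0],0],
  [[0,0,0],0],
  [[0,0,0],0],
  [[0,0,0],0],
], jaw=-1, squeeze=25)

```text
time: 16.8
tool_pos: [533.7, -311.1, 12.1]
tcp_rot: [86.6, 88.8, -10.5]
ft_force: [-1.9, -0.3, 6.2]
finger_gap: 16.3
```

```bash
python3 - <<'E'
from h import *
C,p,d=snap('wrist'); save(p,'w8.png',(200,200,440,440),2)
go([556,233.5,110],-7); print(r.sense()['finger_gap'],r.sense()['ft_force'])
E
```

```text
delta [ -99.5  -43.3 -543.1] turn -0.1 q6 -28.4 pos [ 533.6 -311.1   12.1]
15.829888432908755 [-1.05739912 -0.10285015  6.989039  ]
```

View pics/w8.png

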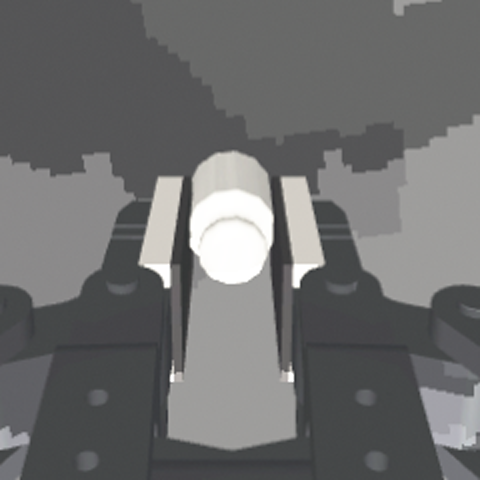

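Call:
move_arm([
  [[-50,0,0],0],
  [[-95,-2,-20],0],
  [[-99,-6,-75],0],
  [[-99,-11,-135],0],
  [[-99,-16,-195],0],
  [[-99,-21,-255],0],
  [[-99,-26,-315],0],
  [[-99,-31,-375],0],
  [[-99,-36,-435],0],
  [[-99,-40,-495],0],
  [[-99,-43,-535],0],
  [[-99,-43,-543],0],
])

```text
time: 18.35
tool_pos: [555.7, 236.0, 109.2]
tcp_rot: [87.2, 88.9, -9.7]
ft_force: [0.1, -0.3, -1.0]
finger_gap: 15.8
```

```bash
python3 - <<'E'
from h import *
C,p,d=snap('wrist'); save(p,'w9.png')
go([556,233.5,21.3],-7);print(r.sense()['finger_gap'],r.sense()['tcp_rot'])
m=mask(p,'blue')
for c,st in blobs(m,200): print(c,st,toplane(C,c,9).round(1),toplane(C,c,14).round(1))
th=np.radians(np.arange(0,360,90))
print(project(C,np.array([556,233.5,17])+17*np.c_[np.cos(th),np.sin(th),0*th]).round(0))
E
```

```text
delta [87.9 -1.4  1.7] turn 0.0 q6 25.5 pos [555.8 235.3 109.2]
16.08423525047238 [ 86.7993877   88.85682228 -10.17848827]
[221.3 204.8] [  186    72    68   283 13292] [[498.7 265.3   9. ]] [[500.  266.2  14. ]]
[302.1 145.4] [ 270   86   84   87 1359] [[555.9 296.1   9. ]] [[556.  296.4  14. ]]
[312.2 243. ] [ 289  222   48   44 1653] [[554.2 231.9   9. ]] [[554.3 233.4  14. ]]
[[341. 241.]
 [312. 219.]
 [289. 247.]
 [318. 268.]]
```

View pics/w9.png

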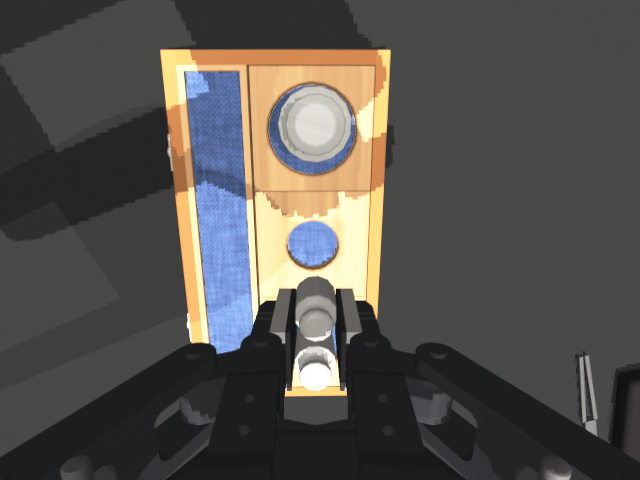

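Call:
move_arm([
  [[35,-1,2],0],
  [[65,-2,3],0],
  [[78,-2.4,3],0],
  [[84,-2.4,3],0],
  [[86,-2.4,3],0],
  [[87,-2.4,3],0],
  [[88,-2.4,3],0],
  [[88.5,-2.4,3],0],
  [[89,-2.4,3],0],
  [[89,-2.4,3],0],
])

```text
time: 19.65
tool_pos: [555.2, 232.6, 21.1]
tcp_rot: [87.8, 88.8, -9.2]
ft_force: [-3.3, -1.0, 5.9]
finger_gap: 16.3
```

Call:
move_arm([
  [[0,0,0],0],
  [[0,0,0],0],
  [[0,0,0],0],
  [[-15,0,0],0],
  [[-60,0,0],0],
  [[-115,0,0],0],
  [[-170,0,0],0],
  [[-200,0,0],0],
  [[-200,0,0],0],
  [[-200,0,0],0],
], jaw=-0.3)

```text
time: 20.9
tool_pos: [550.8, 233.1, 220.7]
tcp_rot: [87.2, 88.8, -9.8]
ft_force: [0.5, -0.3, -0.3]
finger_gap: 29.8
```

```bash
python3 - <<'E'
from h import *
C,p,d=snap('wrist'); save(p,'w10.png')
m=mask(p,'blue'); n,l,st,ce=cv2.connectedComponentsWithStats(m)
i=max(range(1,n),key=lambda k:st[k,4]); q=np.argwhere(l==i)[:,::-1]
w=toplane(C,q,14)[:,:2].astype(np.float32); print('groove',cv2.minAreaRect(w),w.mean(0),st[i])
go([671,-126.6,120],-73.4);print(r.sense()['finger_gap'],r.sense()['tcp_rot'])
E
```

```text
groove ((496.92620849609375, 240.7767333984375), (207.33145141601562, 30.922895431518555), 83.09554290771484) [498.0965  253.01854] [ 231   85   43  220 6977]
delta [103.4 161.4 342.1] turn 66.4 q6 25.4 pos [550.4 232.9 219.8]
29.927104938506798 [ 84.96871879  88.91660993 -12.00205272]
```

View pics/w10.png

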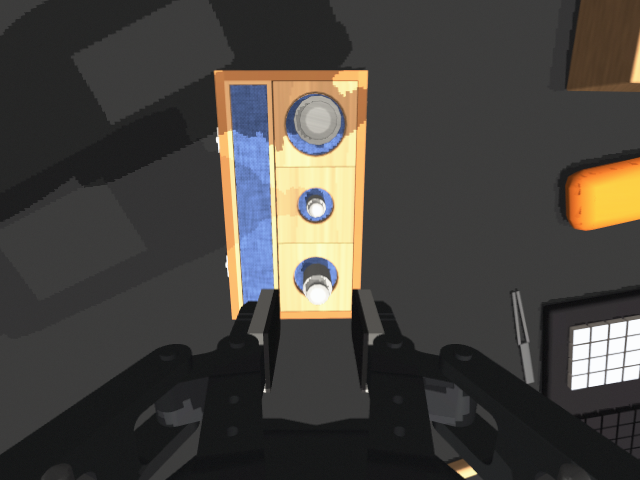

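Call:
move_arm([
  [[0,25,55],6],
  [[0,50,105],16],
  [[0,75,160],26],
  [[20,100,210],36],
  [[40,125,265],46],
  [[60,150,315],56],
  [[85,161,342],66.4],
  [[103,161,342],66.4],
  [[103,161,342],66.4],
  [[103,161,342],66.4],
  [[103,161,342],66.4],
], jaw=-0.1)

```text
time: 22.32
tool_pos: [671.4, -125.5, 122.1]
tcp_rot: [151.3, 88.8, -11.9]
ft_force: [0.0, 0.0, 0.6]
finger_gap: 37.9
```

```bash
python3 - <<'E'
from h import *
C,p,d=snap('wrist'); save(p,'w11.png')
m=mask(p,'wood'); n,l,st,ce=cv2.connectedComponentsWithStats(m)
i=max(range(1,n),key=lambda k:st[k,4]); q=np.argwhere(l==i)[:,::-1]
w=toplane(C,q,14)[:,:2].astype(np.float32); v=np.linalg.svd(w-w.mean(0),full_matrices=False)[2][0]
t=(w-w.mean(0))@v
print(st[i],w.mean(0),v,np.degrees(np.arctan2(v[1],v[0])),np.ptp(t),w.mean(0)+v*t.max(),w.mean(0)+v*t.min(),cv2.minAreaRect(w))
go([671,-126.6,6],-73.4)
s=r.sense();print(s['finger_gap'],s['tcp_rot'],s['tool_pos']);R=rot(s['tcp_rot']);print(R.round(3))
E
```

```text
[625 422  15  37 280] [ 575.2277 -439.3612] [-0.8781376  -0.47840816] -151.4185 39.482338 [ 558.8776 -448.2687] [ 593.5486  -429.38004] ((574.91650390625, -437.0452575683594), (39.526832580566406, 12.1180419921875), 31.300355911254883)
delta [116.   -0.4   2.8] turn 0.1 q6 58.3 pos [ 671.4 -125.6  122.1]
38.46647036833364 [151.26756521  88.78270819 -11.99321175] [ 671.41964907 -125.62393407  122.07341406]
[[ 0.021  0.288 -0.957]
 [-0.004 -0.958 -0.288]
 [-1.     0.01  -0.019]]
```

View pics/w11.png

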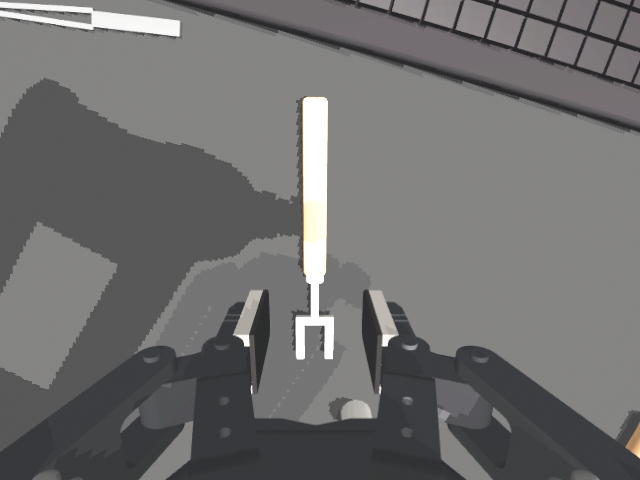

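```bash
python3 - <<'E'
from h import *
C=cam('wrist')
a,b=toplane(C,[[315.5,98],[315,273]],16)[:,:2]
v=(b-a)/np.linalg.norm(b-a);m=b-25*v
print(a,b,np.linalg.norm(b-a),m,np.degrees(np.arctan2(v[1],v[0]))-180-90)
go([m[0],m[1],5],-73.4)
E
```

```text
[ 758.18472704 -101.31788389] [ 646.65806474 -134.41666442] 116.33454205741918 [ 670.6248635  -127.30381987] -433.4702128082081
delta [117.    0.2   3.4] turn 0.1 q6 58.3 pos [ 671.4 -125.6  122.1]
```

Call:
move_arm([
  [[50,0,2],0],
  [[90,0,4.5],0],
  [[110,0,4.5],0],
  [[117,0,4.5],0],
  [[117,0,4.5],0],
  [[117,0,4.5],0],
])

```text
time: 23.12
tool_pos: [671.1, -127.8, 7.2]
tcp_rot: [150.8, 88.6, -12.4]
ft_force: [0.3, 0.6, -0.1]
finger_gap: 38.6
```

Call:
move_arm([
  [[0,0,0],0],
  [[0,0,0],0],
  [[0,0,0],0],
  [[0,0,0],0],
  [[0,0,0],0],
  [[0,0,0],0],
], jaw=-1, squeeze=40)

```text
time: 23.88
tool_pos: [672.4, -128.2, 9.1]
tcp_rot: [150.5, 88.4, -12.7]
ft_force: [-0.3, -0.1, 5.5]
finger_gap: 14.7
```

```bash
python3 - <<'E'
from h import *
go([497.5,240.5,130],-6.95); print(r.sense()['finger_gap'],r.sense()['ft_force'])
E
```

```text
delta [-127.7 -401.8   58.3] turn -66.3 q6 58.1 pos [ 672.4 -128.2    9.1]
14.730841807793947 [-0.30830609 -0.08558185  5.52958685]
```

Call:
move_arm([
  [[-45,0,0],0],
  [[-90,-15,2],-4],
  [[-120,-60,9],-11],
  [[-127,-110,16],-19],
  [[-127,-160,23],-27],
  [[-127,-210,30],-35],
  [[-127,-260,38],-43],
  [[-127,-310,45],-51],
  [[-127,-355,52],-59],
  [[-127,-388,56],-64],
  [[-127,-402,58],-66.3],
  [[-127,-402,58],-66.3],
])

```text
time: 25.38
tool_pos: [497.6, 241.1, 129.3]
tcp_rot: [83.9, 88.4, -13.0]
ft_force: [-0.6, -0.9, -0.9]
finger_gap: 14.3
```

Call:
move_arm([
  [[0,0,0],0],
  [[0,0,0],0],
])

```text
time: 25.62
tool_pos: [498.2, 240.1, 129.4]
tcp_rot: [83.6, 88.4, -13.5]
ft_force: [-0.2, -0.4, -0.9]
finger_gap: 14.6
```

```bash
python3 - <<'E'
from h import *
s=r.sense();C,p,d=snap('wrist'); save(p,'w12.png')
print(s['finger_gap'],s['ft_force'],s['tool_pos']);R=rot(s['tcp_rot']);print(R.round(3))
go([497.5,240.5,23],-6.95)
m=mask(p,'blue')
for c,st in blobs(m,200): print(c,st,toplane(C,c,14).round(1))
E
```

```text
14.624711591052417 [-0.22588963 -0.36524277 -0.87829655] [498.19229859 240.07458555 129.35207996]
[[ 0.027  0.992 -0.123]
 [-0.006 -0.122 -0.992]
 [-1.     0.028  0.003]]
delta [106.3  -3.6  -0.5] turn -0.1 q6 28.3 pos [498.1 240.2 129.4]
[289.8 181.4] [285  72  10 217 959] [[487.5 276.5  14. ]]
[379.3 133.1] [ 358   84   65   81 1465] [[550.7 300.6  14. ]]
[387.3 227. ] [369 210  44  41 675] [[551.5 235.6  14. ]]
[394.3 307.1] [369 299  44  27 370] [[552.6 171.8  14. ]]
```

View pics/w12.png

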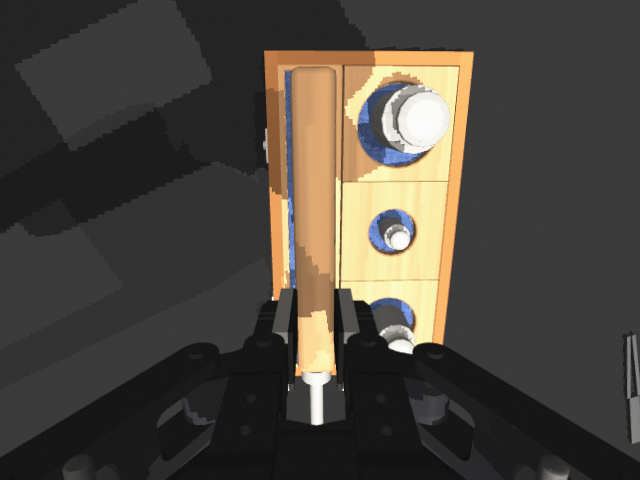

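```bash
python3 - <<'E'
from h import *
s=r.sense();C,p,d=snap('wrist'); a=np.radians(83.05);u=np.array([np.cos(a),np.sin(a),0]);n=np.array([np.sin(a),-np.cos(a),0])
c=np.array([497.5,240.5,14])
for t in (106,60,20): print(t,project(C,[c+t*u-16*n,c+t*u+16*n, c+t*u-16*n+[0,0,3],c+t*u+16*n+[0,0,3]]).round(1).tolist())
m=mask(p,'blue')[:,:345]
for y in (80,120,160,200,240,270):
    x=np.flatnonzero(m[y]); x=x[x>270]; e=toplane(C,[x.min()-.5,y],14)[0]; print(y,x.min(),x.max(),(e[:2]-c[:2])@n[:2])
# handle edges at mid height of grip
h=cv2.cvtColor(p,cv2.COLOR_RGB2HSV)
hz=s['tool_pos'][2]+7
for y in (100,250): print([ (v,i) for i,v in enumerate(p[y,280:350:3].tolist())])
save(p,'w13.png',(260,40,420,300),3)
E
```

```text
106 [[284.8, 68.0], [335.6, 68.1], [284.5, 67.3], [336.0, 67.4]]
60 [[286.4, 143.1], [334.8, 142.9], [286.2, 143.3], [335.1, 143.2]]
20 [[287.8, 202.6], [334.0, 202.2], [287.6, 203.4], [334.4, 203.1]]
80 286 289 -15.69899470531608
120 287 290 -15.621715311886199
160 288 291 -15.549638208254928
200 289 292 -15.482958730596192
240 290 293 -15.421984076500285
270 290 294 -15.926866391796533
[([173, 130, 90], 0), ([169, 127, 88], 1), ([72, 92, 136], 2), ([68, 84, 121], 3), ([153, 115, 79], 4), ([184, 137, 96], 5), ([204, 153, 105], 6), ([206, 155, 106], 7), ([206, 154, 105], 8), ([205, 153, 106], 9), ([206, 154, 108], 10), ([212, 159, 110], 11), ([219, 166, 113], 12), ([220, 166, 114], 13), ([221, 168, 115], 14), ([223, 169, 116], 15), ([219, 165, 114], 16), ([199, 149, 102], 17), ([165, 123, 85], 18), ([221, 168, 114], 19), ([218, 163, 113], 20), ([102, 77, 53], 21), ([207, 155, 107], 22), ([251, 240, 176], 23)]
[([238, 161, 94], 0), ([249, 220, 148], 1), ([251, 233, 166], 2), ([144, 144, 166], 3), ([118, 148, 220], 4), ([117, 88, 62], 5), ([144, 107, 74], 6), ([151, 114, 79], 7), ([159, 120, 83], 8), ([207, 155, 107], 9), ([218, 163, 111], 10), ([221, 166, 114], 11), ([222, 167, 115], 12), ([221, 169, 115], 13), ([221, 168, 116], 14), ([220, 166, 113], 15), ([217, 162, 111], 16), ([193, 144, 99], 17), ([152, 117, 80], 18), ([251, 248, 189], 19), ([99, 74, 48], 20), ([251, 236, 170], 21), ([251, 242, 177], 22), ([251, 238, 174], 23)]
```

View pics/w13.png

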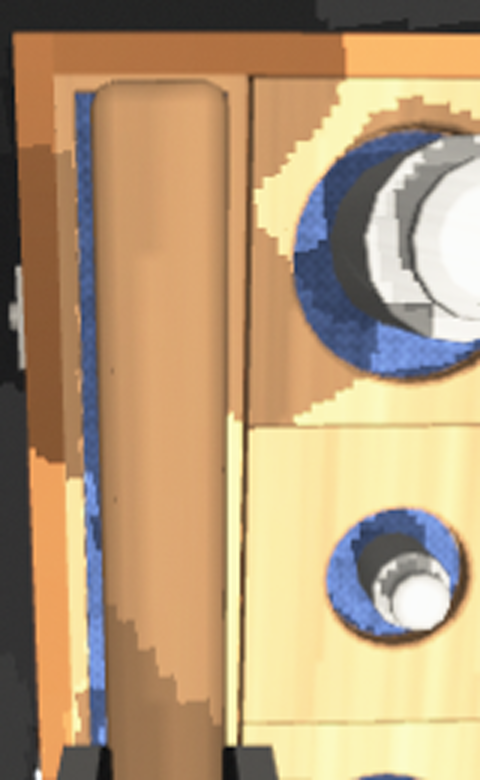

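```bash
python3 - <<'E'
from h import *
s=r.sense();C=cam('wrist',s);R=rot(s['tcp_rot']);p=r.snapshot('wrist')[0]
for z in (-85,-60,-40): 
    for y in(-8,0,8): print(z,y,project(C,s['tool_pos']+R@[-7,y,z]).round(1))
for y in (90,100,150,200,250): print(y,p[y,286:298,2].tolist(),p[y,328:346,0].tolist())
go([497.8,240.5,24],-6.95)
E
```

```text
-85 -8 [[293.8  86. ]]
-85 0 [[317.6  85.9]]
-85 8 [[341.5  85.9]]
-60 -8 [[294.9 161.4]]
-60 0 [[317.6 161.4]]
-60 8 [[340.2 161.4]]
-40 -8 [[295.8 216.5]]
-40 0 [[317.5 216.5]]
-40 8 [[339.2 216.5]]
90 [130, 127, 125, 135, 91, 69, 85, 88, 93, 96, 98, 104] [219, 212, 206, 199, 191, 183, 165, 140, 176, 221, 220, 218, 218, 207, 162, 92, 144, 207]
100 [134, 127, 119, 122, 87, 65, 80, 88, 91, 96, 99, 102] [219, 213, 206, 198, 191, 181, 165, 140, 175, 221, 220, 219, 218, 206, 147, 92, 144, 209]
150 [86, 121, 132, 145, 149, 126, 63, 76, 87, 91, 93, 98] [220, 212, 204, 196, 189, 180, 158, 139, 197, 222, 221, 220, 214, 167, 88, 135, 204, 203]
200 [164, 148, 152, 235, 226, 176, 133, 73, 72, 84, 87, 92] [218, 211, 203, 195, 187, 178, 154, 160, 251, 251, 251, 250, 231, 100, 167, 251, 251, 251]
250 [165, 164, 163, 162, 228, 221, 215, 219, 129, 62, 71, 73] [217, 206, 200, 194, 186, 178, 152, 184, 251, 251, 250, 230, 91, 138, 251, 251, 251, 251]
delta [105.3  -3.   -0.3] turn -0.0 q6 28.3 pos [498.  240.5 129.3]
```

Call:
move_arm([
  [[40,-0.6,-0.3],0],
  [[70,-1,-0.3],0],
  [[88,-1.3,-0.3],0],
  [[95,-1.4,-0.3],0],
  [[98,-1.4,-0.3],0],
  [[98,-1.4,-0.3],0],
  [[98,-1.4,-0.3],0],
])

```text
time: 26.65
tool_pos: [500.0, 240.6, 32.4]
tcp_rot: [85.7, 88.3, -11.3]
ft_force: [-0.4, 1.1, 0.1]
finger_gap: 14.7
```

```bash
python3 - <<'E'
from h import *
s=r.sense();C=cam('wrist',s);R=rot(s['tcp_rot']);p=r.snapshot('wrist')[0];save(p,'w14.png',(240,0,420,300),2.6)
print(s['tool_pos'],s['ft_force'])
for z in (-85,-60,-40): print(z,project(C,[s['tool_pos']+R@[-7,y,z] for y in (-8,0,8)]).round(1).tolist())
a=np.radians(83.05);u=np.array([np.cos(a),np.sin(a),0]);n=np.array([np.sin(a),-np.cos(a),0]);c=np.array([497.8,240.5,14])
for t in (106,60,20): print(t,project(C,[c+t*u-16*n,c+t*u+16*n, c+t*u-16*n+[0,0,3],c+t*u+16*n+[0,0,3]]).round(1).tolist())
E
```

```text
[499.98607017 240.62891987  32.37505572] [-0.4285557   1.10788244  0.12544376]
-85 [[293.8, 86.0], [317.6, 85.9], [341.5, 85.9]]
-60 [[294.9, 161.4], [317.6, 161.4], [340.2, 161.4]]
-40 [[295.8, 216.5], [317.5, 216.5], [339.2, 216.5]]
106 [[268.4, 34.9], [351.6, 35.3], [267.7, 33.1], [352.6, 33.5]]
60 [[272.3, 156.7], [348.9, 156.4], [271.7, 157.3], [349.7, 157.0]]
20 [[275.3, 247.9], [346.8, 247.1], [274.8, 250.0], [347.5, 249.3]]
```

```bash
python3 - <<'E'
from h import *
C,p,d=snap('wrist'); s=r.sense();R=rot(s['tcp_rot']); m=mask(p,'blue')
for y in (90,130,170,210,250,270):
    x=np.flatnonzero(m[y,255:365])+255; L=x[x<315]; Q=x[x>315]
    print(y,'blue L',(L.min(),L.max()) if len(L) else None,'R',(Q.min(),Q.max()) if len(Q) else None)
for y in (90,170,250): print(y,p[y,264:300:1,2].tolist(),'\n  ',p[y,328:360,2].tolist(),'\n  ',p[y,328:360,0].tolist())
E
```

```text
90 blue L (np.int64(270), np.int64(289)) R (np.int64(337), np.int64(347))
130 blue L (np.int64(271), np.int64(290)) R (np.int64(336), np.int64(347))
170 blue L (np.int64(273), np.int64(291)) R (np.int64(336), np.int64(346))
210 blue L (np.int64(274), np.int64(292)) R (np.int64(336), np.int64(345))
250 blue L (np.int64(276), np.int64(293)) R (np.int64(336), np.int64(345))
270 blue L (np.int64(276), np.int64(294)) R (np.int64(336), np.int64(344))
90 [112, 112, 110, 111, 80, 122, 147, 147, 132, 117, 112, 114, 126, 132, 135, 133, 128, 124, 123, 99, 106, 110, 110, 106, 103, 96, 72, 67, 81, 87, 91, 94, 97, 101, 105, 105] 
   [113, 110, 105, 101, 97, 94, 86, 74, 105, 144, 147, 140, 127, 122, 127, 135, 142, 145, 140, 129, 116, 93, 80, 113, 113, 113, 112, 111, 111, 110, 110, 110] 
   [218, 210, 202, 195, 189, 180, 165, 125, 83, 78, 79, 74, 69, 65, 68, 73, 77, 79, 76, 69, 80, 115, 155, 219, 219, 219, 218, 218, 217, 216, 214, 213]
170 [115, 113, 112, 112, 111, 111, 109, 67, 114, 124, 132, 137, 139, 137, 128, 123, 125, 128, 125, 123, 122, 103, 109, 107, 105, 107, 110, 106, 76, 67, 81, 86, 89, 94, 95, 99] 
   [112, 107, 103, 100, 97, 92, 80, 75, 120, 138, 133, 130, 129, 130, 138, 148, 147, 139, 125, 109, 66, 114, 114, 115, 114, 114, 113, 111, 112, 105, 72, 43] 
   [216, 209, 202, 193, 186, 178, 155, 118, 77, 73, 71, 69, 69, 70, 74, 79, 79, 74, 75, 101, 129, 219, 220, 220, 220, 219, 217, 216, 217, 206, 140, 81]
250 [55, 86, 86, 87, 88, 87, 87, 87, 87, 84, 70, 101, 103, 100, 99, 99, 100, 100, 99, 102, 103, 102, 98, 100, 105, 106, 101, 97, 99, 100, 75, 60, 69, 72, 74, 76] 
   [110, 106, 103, 97, 95, 90, 77, 85, 128, 127, 121, 118, 126, 134, 130, 98, 93, 89, 67, 112, 112, 115, 114, 114, 112, 112, 111, 106, 56, 40, 46, 75] 
   [215, 205, 198, 190, 184, 174, 144, 97, 70, 68, 65, 64, 68, 72, 68, 52, 51, 61, 129, 216, 218, 219, 219, 218, 217, 218, 217, 206, 108, 76, 88, 144]
```

Call:
move_arm([
  [[0,-1,0],0],
  [[3,-1.1,0],0],
  [[6,-1.2,0],0],
  [[7.5,-1.2,0],0],
  [[8.5,-1.25,0],0],
  [[9,-1.25,0],0],
  [[9,-1.25,0],0],
])

```text
time: 27.62
tool_pos: [499.0, 240.6, 23.3]
tcp_rot: [85.4, 88.3, -11.6]
ft_force: [-0.9, -0.8, 2.5]
finger_gap: 14.4
```

```bash
cat > chk.py <<'E'
from h import *
C,p,d=snap('wrist'); s=r.sense(); m=mask(p,'blue')
print(s['tool_pos'],s['ft_force'])
for y in (60,90,130,170,210,250,270):
    x=np.flatnonzero(m[y,240:375])+240; L=x[x<315]; Q=x[x>315]
    print(y,'L',(L.min(),L.max()) if len(L) else None,'R',(Q.min(),Q.max()) if len(Q) else None)
E
python3 chk.py
```

```text
[498.96808984 240.65064582  23.30335914] [-0.149732   -2.30265349  2.20597233]
60 L (np.int64(269), np.int64(314)) R (np.int64(316), np.int64(353))
90 L (np.int64(270), np.int64(288)) R (np.int64(337), np.int64(352))
130 L (np.int64(272), np.int64(289)) R (np.int64(336), np.int64(352))
170 L (np.int64(273), np.int64(291)) R (np.int64(336), np.int64(351))
210 L (np.int64(275), np.int64(292)) R (np.int64(336), np.int64(350))
250 L (np.int64(276), np.int64(293)) R (np.int64(336), np.int64(349))
270 L (np.int64(277), np.int64(294)) R (np.int64(336), np.int64(348))
```

Call:
move_arm([
  [[0.3,0,0],0],
  [[0.3,0,0],0],
  [[0.3,0,0],0],
  [[0.3,0,0],0],
  [[-20,0.5,0],0],
  [[-60,1.5,0],0],
  [[-110,3,0],0],
  [[-160,3,0],0],
  [[-160,3,0],0],
  [[-160,3,0],0],
], jaw=-0.35)

```text
time: 28.92
tool_pos: [497.3, 241.2, 183.1]
tcp_rot: [85.5, 88.3, -11.5]
ft_force: [0.1, -0.8, -0.5]
finger_gap: 27.3
```

Call:
move_arm([
  [[-30,0,-60],0],
  [[-60,0,-100],0],
  [[-60,0,-100],0],
  [[-60,0,-100],0],
  [[-60,0,-100],0],
])

```text
time: 29.55
tool_pos: [507.0, 339.4, 240.5]
tcp_rot: [79.8, 88.5, -17.2]
ft_force: [0.4, -0.8, 0.5]
finger_gap: 27.5
```

```bash
python3 - <<'E'
from h import *
s=r.sense(); print(s['tool_pos'],s['ft_force'])
def world(C,d):
    c,f,R,p=C; v,u=np.mgrid[0:480,0:640]; px=np.c_[u.ravel(),v.ravel()].astype(float)
    K=np.array([[f,0,c['cx']],[0,f,c['cy']],[0,0,1.]])
    q=cv2.undistortPoints(px.reshape(-1,1,2),K,np.array([c['k1'],0,0,0.]))[:,0]
    z=d.ravel(); X=np.c_[q*z[:,None],z]@R.T+p; X[z==0]=np.nan; return X
a=np.radians(83.05);u=np.array([np.cos(a),np.sin(a)]);n=np.array([np.sin(a),-np.cos(a)]);c=np.array([498.5,240.5])
for name in ('top','wrist','scene'):
    C,p,d=snap(name); X=world(C,d); g=X[:,:2]-c; U=g@u; N=g@n; Z=X[:,2]
    for t in (-100,-85,-75,-65,-50,-20,20,60,90,100):
        k=(abs(U-t)<4)&(abs(N)<19); 
        if k.sum()>3: 
            kk=k&(Z>17.8); print(name,'groove t',t,k.sum(),'zmax',np.nanpercentile(Z[k],95).round(1),'N of high',(N[kk].min().round(1),N[kk].max().round(1)) if kk.any() else None)
    for nm,t in (('500',72.5),('50',0),('200',-72.5)):
        k=(np.hypot(U-t,N-57.5)<30)&(Z>22); 
        if k.any(): print(name,nm,k.sum(),'ztop',np.nanpercentile(Z[k],98).round(1),'cen',(np.nanmedian(U[k])-t).round(1),(np.nanmedian(N[k])-57.5).round(1))
    save(p,f'fin_{name}.png')
C,p,d=snap('top')
for c0,st in blobs(mask(p,'bright'),15):
    if 300<c0[0]<475 and 235<c0[1]<310: print('met',c0,toplane(C,c0,30).round(1))
E
```

```text
[506.98681678 339.3870288  240.50031052] [ 0.38794991 -0.75763269  0.45358196]
top groove t -100 70 zmax 18.3 N of high (np.float64(-16.6), np.float64(19.0))
top groove t -85 67 zmax 27.2 N of high (np.float64(-18.9), np.float64(17.5))
top groove t -75 67 zmax 26.3 N of high (np.float64(-18.1), np.float64(18.3))
top groove t -65 70 zmax 25.7 N of high (np.float64(-18.2), np.float64(18.2))
top groove t -50 69 zmax 25.9 N of high (np.float64(-18.0), np.float64(18.0))
top groove t -20 68 zmax 31.1 N of high (np.float64(-18.4), np.float64(18.7))
top groove t 20 830 zmax 656.3 N of high (np.float64(-19.0), np.float64(19.0))
top groove t 60 931 zmax 498.3 N of high (np.float64(-18.7), np.float64(18.8))
top groove t 90 150 zmax 313.9 N of high (np.float64(-18.8), np.float64(19.0))
top groove t 100 68 zmax 275.6 N of high (np.float64(-18.9), np.float64(17.8))
top 500 1636 ztop 629.6 cen -6.4 -9.7
top 50 64 ztop 42.1 cen -0.6 0.5
top 200 153 ztop 57.2 cen -3.5 1.2
wrist groove t -100 145 zmax 22.0 N of high (np.float64(-18.5), np.float64(17.9))
wrist groove t -85 204 zmax 24.9 N of high (np.f
[... 1093 characters left out ...]
3 zmax 23.9 N of high (np.float64(-17.8), np.float64(18.3))
scene groove t -20 61 zmax 31.7 N of high (np.float64(-17.0), np.float64(18.3))
scene groove t 20 44 zmax 31.2 N of high (np.float64(-19.0), np.float64(18.8))
scene groove t 60 119 zmax 392.7 N of high (np.float64(-18.7), np.float64(17.3))
scene groove t 90 513 zmax 358.2 N of high (np.float64(-19.0), np.float64(19.0))
scene groove t 100 93 zmax 310.6 N of high (np.float64(-19.0), np.float64(19.0))
scene 500 739 ztop 347.5 cen 7.1 -0.3
scene 50 86 ztop 40.6 cen -2.0 3.4
scene 200 251 ztop 55.7 cen -6.5 7.1
met [413.1 255.1] [[ 533.1 -204.4   30. ]]
met [383.4 287.3] [[ 463.9 -142.3   30. ]]
met [447.5 291. ] [[ 458.7 -279.5   30. ]]
```

```bash
python3 - <<'E'
from h import *
a=np.radians(83.05);u=np.array([np.cos(a),np.sin(a)]);n=np.array([np.sin(a),-np.cos(a)]);c=np.array([498.5,240.5])
C,p,d=snap('wrist'); c_,f,R,po=C
v,uu=np.mgrid[0:480,0:640]; K=np.array([[f,0,c_['cx']],[0,f,c_['cy']],[0,0,1.]])
q=cv2.undistortPoints(np.c_[uu.ravel(),v.ravel()].astype(float).reshape(-1,1,2),K,np.array([c_['k1'],0,0,0.]))[:,0]
z=d.ravel(); X=np.c_[q*z[:,None],z]@R.T+po; g=X[:,:2]-c;U=g@u;N=g@n;Z=X[:,2]
for t in (-100,-85,-75,-68,-50,-35,-10,30,60):
    k=abs(U-t)<3
    row=[(int(x),round(float(np.median(Z[k&(abs(N-x)<1.2)])),1)) for x in range(-22,25,2) if (k&(abs(N-x)<1.2)).sum()>1]
    print(t,row)
E
```

```text
-100 [(-22, 17.1), (-20, 16.9), (-18, 17.4), (-16, 15.0), (-14, 24.2), (-12, 24.6), (-8, 14.9), (-6, 15.1), (-4, 15.2), (-2, 15.2), (0, 15.1), (2, 14.7), (4, 14.9), (6, 15.1), (8, 15.2), (14, 15.0), (16, 16.9), (18, 17.0), (20, 16.7), (22, 17.3), (24, 17.5)]
-85 [(-22, 17.0), (-20, 17.2), (-18, 16.9), (-16, 15.0), (-14, 24.4), (-12, 24.1), (-10, 24.8), (-8, 15.3), (-6, 14.7), (-4, 15.1), (-2, 14.5), (0, 15.0), (2, 14.6), (4, 14.6), (6, 14.7), (8, 23.8), (10, 24.0), (12, 24.3), (14, 14.8), (16, 17.8), (18, 16.6), (20, 12.6), (22, 17.1), (24, 17.1)]
-75 [(-22, 17.0), (-20, 17.0), (-18, 17.8), (-16, 15.0), (-14, 23.2), (-12, 24.4), (-10, 24.2), (-8, 15.5), (-6, 14.9), (-4, 14.9), (-2, 14.7), (0, 14.7), (2, 15.3), (4, 14.6), (6, 14.6), (8, 23.4), (10, 24.2), (12, 24.0), (14, 14.8), (16, 17.0), (18, 17.2), (20, 12.1), (22, 16.9), (24, 17.5)]
-68 [(-22, 16.8), (-20, 17.4), (-18, 16.8), (-16, 14.8), (-14, 15.4), (-12, 24.1), (-10, 24.0), (-8, 24.5), (-6, 23.9), (-4, 24.2), (-2, 24.3), (0, 24.3), (2, 23.9), (4, 24.5), (6, 24.5), (8, 23.7), (10, 23.9), (12, 24.4), (14, 17.5), (16, 17.4), (18,
[... 815 characters left out ...]
9.7), (8, 14.5), (10, 14.5), (12, 15.0), (14, 15.3), (16, 16.7), (18, 17.1), (20, 13.9), (22, 17.9), (24, 17.4)]
30 [(-22, 17.2), (-20, 17.2), (-18, 17.3), (-16, 14.9), (-14, 15.1), (-12, 14.8), (-10, 15.3), (-8, 17.0), (-6, 30.3), (-4, 30.2), (-2, 30.2), (0, 31.0), (2, 30.4), (4, 31.0), (6, 30.4), (8, 14.8), (10, 15.2), (12, 14.9), (14, 14.9), (16, 17.0), (18, 17.7), (20, 12.7), (22, 17.1), (24, 17.2)]
60 [(-22, 17.4), (-20, 17.6), (-18, 16.4), (-16, 15.2), (-14, 14.9), (-12, 15.1), (-10, 15.0), (-8, 28.2), (-6, 30.3), (-4, 30.6), (-2, 30.5), (0, 30.1), (2, 30.3), (4, 30.2), (6, 30.0), (8, 15.5), (10, 15.0), (12, 14.9), (14, 15.0), (16, 17.1), (18, 17.7), (20, 17.0), (22, 17.1), (24, 17.2)]
```

```bash
python3 -c "
from bench import r
r.hand_in(); print(r.sense()['time'])"
```

```text
the job is handed in; nothing more can be done
the job is handed in; nothing more can be done
```

The weight set is back in its case and the job is handed in, at about 30 s of the 115 s allowed. I placed the 500 g, 200 g and 50 g weights in that order, lowering each until the wrist force showed contact before releasing. The lifting fork went into the groove last.

**Fork:** the last depth check shows it flat in the groove. Its handle top is at about 30.5 mm where 30 is expected, the prong tops are level at about 24 mm, and its width lies inside the ±16 mm groove walls.

**Weights:** pictures showed all three upright in their own pockets after release. The final depth heights for the 50 g and 200 g weights fit the expected 39 and 55 mm, reading 40–42 mm and 56–57 mm. The arm blocked the final depth reading on the 500 g weight, so its last clear sight is the picture taken with the fork held over the groove.

**Left alone:** the hooked weight and the post were never touched. Their measured positions match the start to within 0.4 mm.

**Disagreements:** the top and wrist cameras differed by about 2 mm on the case position. I set the fork by measuring it against the groove in the same picture. The tool also drifted to about 1.7° off vertical over the job, with no visible effect. The picture viewing limit ran out just before the fork was set down, so the checks after that are numbers only.

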